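# Clamp a flat blade in the holding block

## Task

Take the longer of the two flat steel blades out of the black rack and lower it, on edge, fully home into the slot of the metal clamping block; set it down gently, do not let it drop in. Then swing the block's toggle clamp arm over and down until its pad rests on the top edge of the blade. Leave the shorter blade in the rack and everything else where it stands.

Things in the scene. Friction and masses are not known exactly. Their poses are not given: they have to be found in the camera images.
- blade: The longer flat steel blade: 140 mm long (its y), 10 mm thick (its x), 60 mm high (its z), about 0.6 kg, two dark bolt holes near its ends; the two ends and faces are alike. It stands on edge in either bay of the rack (which bay varies), with its top 70 mm above the table. Origin: centre of its underside.
- short_blade: The shorter flat steel blade in the other bay of the rack: 90 x 10 x 60 mm (y x z), else like the long one; stays where it is. Origin: centre of its underside.
- rack: Black plastic rack, 130 x 170 x 30 mm, with two parallel bays along its y at x = -35 and +35 mm; each bay is 15 mm wide, 150 mm long, 20 mm deep. Does not move. Origin: centre of its underside.
- block: Aluminium clamping block, fixed, 90 mm (x) by 170 mm (y), top 40 mm above the table, on a dark foot plate 120 x 260 x 8 mm (y = -100 to +160 mm). A slot runs along its y, centred on the origin. The clamp arm's bracket (39 mm wide, up to 107 mm high) stands at y = 99 to 135 mm. Origin: centre of the underside, under the slot's middle.
- slot (a point): Middle of the slot's mouth, 40 mm above the table; axes as the block's. The slot is 13 mm wide (x), 146 mm long (y), 25 mm deep (floor 15 mm above the table), its mouth widened by 4 mm chamfers. A seated blade's top is 75 mm above the table.
- hinge (a point): Point on the clamp arm's hinge axis (along the block's x), 115 mm from the slot's middle along the block's +y, 95 mm above the table.
- grip (a point): Middle of the black rubber sleeve (20 mm thick, 55 mm long) on the outer end of the clamp arm, 110 mm from the hinge axis; the arm ends 135 mm from the axis. The steel part of the arm is 16 x 16 mm. The pad (20 mm across) is on the arm's lower side, 70 mm from the axis, its face 20 mm below the arm's centre line.
- clamp (a joint): Angle of the clamp arm (rad): 0 = arm level over the slot, pad resting on a fully seated blade; about 1.57 = arm upright; up to 1.95 = leaning back, away from the slot. Without a blade it can sink to -0.12. It starts open (1.4 to 1.9), stays by friction near upright, and drops by its weight once pushed well past upright. 
- blue_cage: Bystander: upright blue ball-cage tube with steel dots, 44 mm across, 65 mm tall. Origin: centre of its underside.
- white_cage: Bystander: upright white ball-cage tube, 42 mm across, 55 mm tall. Origin: centre of its underside.
- gas_spring: Bystander: upright black gas-spring cylinder, 48 mm across, 80 mm tall, with a steel rod 22 mm across on top, 110 mm tall in all. Origin: centre of its underside.
- yellow_box: Bystander: lying yellow plastic tool box, 130 x 34 x 29 mm, long along its x. Origin: under its middle.
Not all that is in view belongs to the job. Leave any blue look-alike of the blade alone.

How it is judged:
On the way:
1. the longer blade is fully home in the slot, on edge (z of blade in the frame of block between 0.01 and 0.019 m and x of blade in the frame of block between -0.005 and 0.005 m and y of blade in the frame of block between -0.008 and 0.008 m and angle between the y axis of blade and the y axis of block, either way round below 0.06 rad and angle between blade's own z axis and vertical below 0.16 rad), for 0.2 s.
At the end, for the whole second after the job is handed in: The longer blade is on the slot floor of the block (within 4 mm in height, 5 mm across, 8 mm along, 0.06 rad in line, under 0.16 rad of lean) and at rest, and the clamp arm lies on it: joint clamp between -0.06 and 0.07 rad (all of step 1 and value of joint clamp between -0.06 and 0.07 rad and linear speed of blade below 0.02 m/s); the robot touches nothing.
It fails at once if the blade drops into the slot (faster than 0.45 m/s) (linear speed of blade above 0.45 m/s and z of blade in the frame of block below 0.04 m and x of blade in the frame of block between -0.02 and 0.02 m and y of blade in the frame of block between -0.03 and 0.03 m).
It fails at once if the shorter blade is moved by over 30 mm or tipped over (distance of short_blade from where it was at the start of the episode above 0.03 m or angle between short_blade's own z axis and vertical above 0.5 rad).
It fails at once if a bystander (cage, gas spring or plastic box) is moved by over 30 mm or tipped over (distance of any of blue_cage, white_cage, gas_spring, yellow_box from where it was at the start of the episode above 0.03 m or angle between any of blue_cage, white_cage, gas_spring, yellow_box's own z axis and vertical above 0.5 rad).
It also fails if it takes over 51 s, if anything falls off the work surface, if the arm or the gripper's body presses on something with over 40 N, if the wrist force passes 120 N, or if a joint passes its speed limit or range.

## Robot

A 6-joint arm with a two-finger parallel gripper is mounted at the origin on the work surface. World frame = base frame: x ahead of the robot, y to its left, z up, the work surface at z = 0. Lengths are in m, angles in rad, forces in N, time in s.
With the tool pointing down it reaches from about 0.375 to 0.9 m from the base axis. Payload 3.1 kg.
Tool frame: the origin (TCP) lies midway between the tips of the shut fingers; the grasp point (between the pads) lies 19 mm behind it; z points along the fingers, y is the line along which they close (so a half turn about z gives the same grasp; the last joint's range is limited). The gripper opens to 87 mm and grips with 3 to 60 N. Pads are 19 mm wide; open, the fingers measure 117 mm over their backs; the gripper's body (75 mm by 190 mm) begins 51 mm behind the grasp point.
Start: joints at [-1.474, 0.527, 1.433, -0, 1.181, -0.178], TCP at [0.17, -0.602, 0.223] pointing down, gripper open.
Joint ranges: [-3.08, 3.08], [-0.75, 2.2], [0.22, 2.44], [-1.43, 4.57], [0, 2.65], [-2.85, 2.85]. Speed limits (rad/s): [2.79, 2.79, 3.14, 3.14, 3.14, 3.14].

## Interface

Orientations are given as a unit quaternion [x, y, z, w].
In Python, from rig import robot gives the robot as it stands.
- The arm moves only by the shell command python3 -m jog 'ROWS' [FORCE]. ROWS is a JSON object of lists of equal length, an entry for each row: "dp": the shift along the tool's x, y, z in mm, a list of three; "delta_rot": the turn, a rotation vector about the tool's x, y, z in rad, a list of three; "gripper": the opening, from -1 (shut) to 1 (fully open). A call has 1 to 12 rows; each row is the pose to reach, as a shift and turn from the pose commanded when the call began, along the tool's axes at that moment; what a row does not reach only later rows make up. A row lasts 1/10 s, in which the tool goes at most 50 mm and 8.59 degrees, less where a joint would pass 70% of its speed; a pose out of reach is approached as far as the arm can. A call with a gripper value outside its range is refused whole. The fingers move at their own pace and stop on an object; FORCE is the grip in N (left out, the last holds). Time passes only in rows, so rows that repeat a pose let the fingers close. It gives the time, the measured TCP pose, the force, the opening and the grip force at its end, in the units of the state.
- robot.get_obs(): the state, without advancing time (a new reading comes with each control period).
- robot.camera(name): name is "side" or "top" or "wrist"; returns the picture (400x640x3 uint8, red, green, blue); there is no depth.
- robot.camera_model(name): a dict with "fx", "fy", "cx", "cy" (pixels), "xyz" and "orientation" of the camera in the world; the wrist camera has in their place "T_tool_cam" (4x4, takes a point from camera to tool coordinates, whose origin is the TCP and whose axes are the flange's). Camera axes: x right, y down, z forward; pixel columns grow to the right and rows downward; lengths in m; the calibration is good to about 2 mm. A picture is of the moment at which its call begins: read the wrist's pose just before it. camera_model takes no time and is no camera call.
- robot.hand_in(): hands the job in; it is judged then, once.
Trained networks look in the newest picture that a camera, given by its name, has taken for a name from the list of things; names that differ only in an ending like _2 or _b are one class to them, and where a whole thing is asked for, a point or a joint stands for the part that bears it (a point fixed in the world has none). Each returns a list of dicts, best first, with "score" (0 to 1); they miss things now and then, are a little off and sometimes report something else, mostly with a low value. They report only what shows in the picture. A call takes as long as a camera call. They do not tell look-alikes from the thing itself.
- robot.search_frame(name, camera): "rect" ([left, top, right, bottom] in pixels, round what is visible of it).
The state is a dict: "time": time; "q": joint angles; "joint_velocities": joint speeds; "joint_torque": joint torques, N m; "position": TCP position; "tool_rot": TCP orientation; "ft_force": force on the tool from outside, world axes, zero at the start; "moment": the same for the moment, N m; "grip_width": finger opening in m; "grip_force": force on a finger pad.
Only numpy, scipy, OpenCV 4.12 (cv2) and the standard library are available. Lean on these libraries where they do the work, as an engineer would, in place of code of your own. Each camera call takes 0.05 s, during which the arm holds its last target. There are 200 camera calls.

## Working session

There is one attempt and no reset: what is moved stays moved. The work goes in short steps, Python scripts to look and compute and a shell command to move; the robot and the scene stay as the last step left them, time stands still between calls to the robot, and variables do not carry over. Pictures are saved under pics/ and viewed, at most 11 in all, crops included, and the job is handed in when it is done.

```bash
mkdir -p pics; ls
python3 - <<'E'
from rig import robot
import cv2,json
o=robot.get_obs();print({k:o[k] for k in("time","position","tool_rot","grip_width","ft_force")})
for c in("top","side"):
    cv2.imwrite(f"pics/{c}0.png",robot.camera(c)[:,:,::-1]);print(c,robot.camera_model(c))
print(robot.camera_model("wrist"))
for n in("blade","short_blade","rack","block","grip"):print(n,[(r["rect"],round(r["score"],2)) for r in robot.search_frame(n,"top")])
E
```

```text
pics
{'time': 0.0, 'position': array([ 0.16955699, -0.60080057,  0.22157611]), 'tool_rot': array([ 9.90573203e-01,  1.36980142e-01,  3.63632626e-05, -1.08106730e-03]), 'grip_width': 0.0870173511313197, 'ft_force': array([ 0.76183136, -0.12736024, -0.31896432])}
top {'fx': 501.0137631784439, 'fy': 501.0137631784439, 'cx': 318.6508567630205, 'cy': 195.6313652302056, 'xyz': array([ 0.3305361 , -0.10024133,  1.26580481]), 'orientation': array([ 0.71570078, -0.69474824,  0.05145501, -0.04949411])}
side {'fx': 380.33326654082094, 'fy': 380.33326654082094, 'cx': 318.711433538136, 'cy': 200.48966630203392, 'xyz': array([0.03040802, 0.37971202, 0.88723599]), 'orientation': array([-0.36079571,  0.868029  , -0.31514541,  0.13052004])}
{'fx': 326.2077712758441, 'fy': 326.2077712758441, 'cx': 317.6530173706092, 'cy': 196.10873141531798, 'T_tool_cam': array([[-7.83241990e-04, -9.60873346e-01, -2.76987002e-01,
         7.55887914e-02],
       [ 9.99999188e-01, -1.03117189e-03,  7.49436711e-04,
         6.83973924e-04],
       [-1.00573497e-03, -2.76986190e-01,  9.60873373e-01,
        -1.62641876e-01],
       [ 0.00000000e+00,  0.00000000e+00,  0.00000000e+00,
         1.00000000e+00]])}
blade [([440.9, 113.9, 463.3, 176.4], 0.92), ([469.4, 189.7, 491.5, 243.8], 0.74), ([365.2, 215.3, 424.1, 229.1], 0.6)]
short_blade [([380.7, 188.1, 415.3, 202.1], 0.79), ([288.3, 111.0, 304.9, 128.6], 0.45)]
rack [([359.4, 180.2, 435.3, 241.8], 0.8)]
block [([147.4, 147.1, 267.5, 205.8], 0.57)]
grip [([148.9, 148.2, 173.5, 166.2], 0.67)]
```

View pics/top0.png

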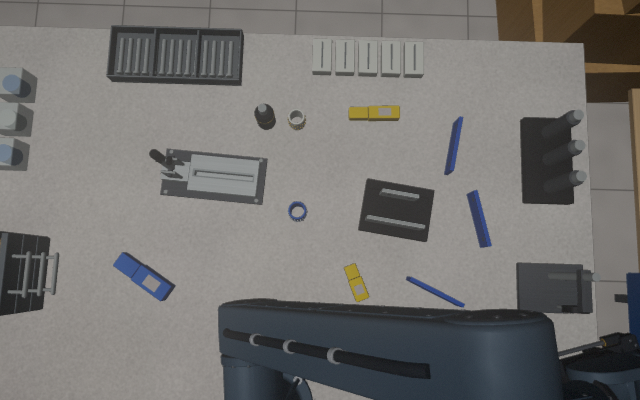

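View pics/side0.png

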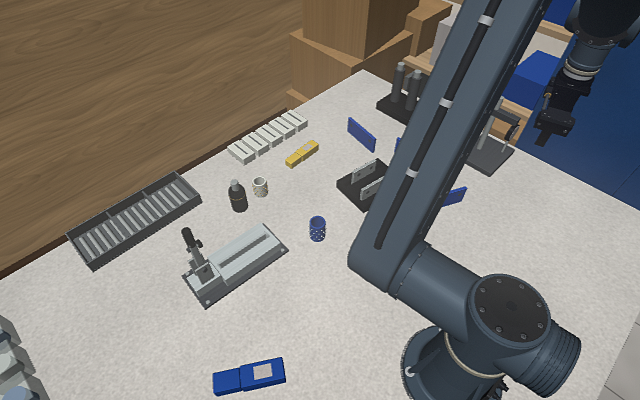

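The top view shows the rack at about (397,210), with the long blade in its lower bay (365–425, 222). The block is at about (213,176), with its bracket at the left end (170,165). The arm stands open. Next I'll zoom in for corners.

```bash
cat > h.py <<'E'
from rig import robot
import cv2,numpy as np
from scipy.spatial.transform import Rotation as R
def cam(name,obs=None):
    m=robot.camera_model(name);K=np.array([[m["fx"],0,m["cx"]],[0,m["fy"],m["cy"]],[0,0,1]])
    if name=="wrist":
        T=np.eye(4);T[:3,:3]=R.from_quat(obs["tool_rot"]).as_matrix();T[:3,3]=obs["position"];T=T@m["T_tool_cam"]
        return K,T[:3,:3],T[:3,3]
    return K,R.from_quat(m["orientation"]).as_matrix(),np.array(m["xyz"])
def at_z(c,uv,z):
    K,Rw,t=c;d=Rw@np.linalg.inv(K)@np.array([*uv,1.]);return t+d*(z-t[2])/d[2]
def proj(c,P):
    K,Rw,t=c;p=(np.atleast_2d(P)-t)@Rw@K.T;return p[:,:2]/p[:,2:]
E
python3 - <<'E'
import cv2
from h import *
im=cv2.imread("pics/top0.png")
a=cv2.resize(im[140:215,145:275],None,fx=6,fy=6,interpolation=cv2.INTER_CUBIC)[:290]
a=cv2.resize(im[143:208,145:275],(780,390),interpolation=cv2.INTER_CUBIC)
cv2.imwrite("pics/blk.png",a)
cv2.imwrite("pics/rk.png",cv2.resize(im[175:245,350:445],None,fx=8,fy=8,interpolation=cv2.INTER_CUBIC))
c=cam("top")
print(at_z(c,(397,210),.03),at_z(c,(213,176),.04))
E
```

```text
[ 0.47816815 -0.29662107  0.03      ] [0.54826348 0.16264181 0.04      ]
```

View pics/blk.png

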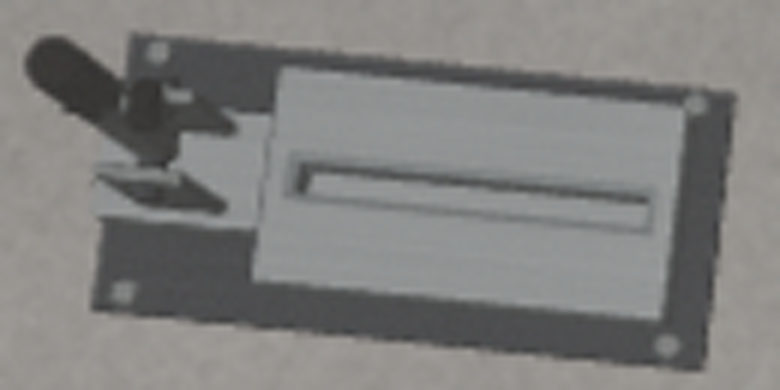

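View pics/rk.png

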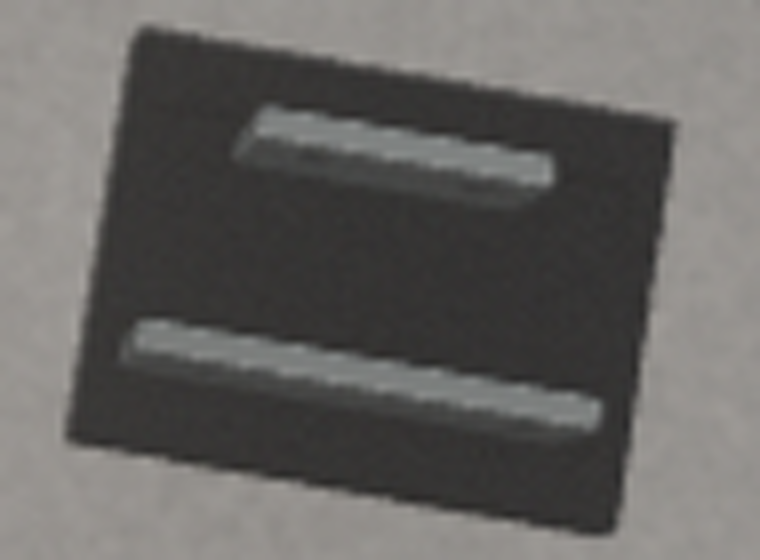

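Corners read from the crops:
- **Block top:** (278,67), (686,108), (662,320), (253,281).
- **Rack:** (140,30), (677,122), (612,533), (70,440).
- **Long blade top:** (145,320), (603,400), (597,432), (133,350).

Run:
```python
from h import *
c=cam("top")
def f(L,s,o,z):return np.array([at_z(c,((u+.5)/s-.5+o[0],(v+.5)/s-.5+o[1]),z) for u,v in L])
def rep(n,P):
    l,w=[(P[0]+P[3]-P[1]-P[2])/2,(P[0]+P[1]-P[2]-P[3])/2]
    print(n,P.mean(0).round(4),"len",np.linalg.norm(l).round(4),"wid",np.linalg.norm(w).round(4),"y-axis yaw",np.arctan2(l[1],l[0]).round(4))
rep("block",f([(278,67),(686,108),(662,320),(253,281)],6,(145,143),.04))
rep("slot",f([(288,150),(658,188),(652,234),(284,198)],6,(145,143),.04))
rep("foot",f([(130,34),(737,93),(704,371),(92,310)],6,(145,143),.008))
rep("rack",f([(140,30),(677,122),(612,533),(70,440)],8,(350,175),.03))
rep("blade",f([(145,320),(603,400),(597,432),(133,350)],8,(350,175),.07))
# start tool axes
o=robot.get_obs();M=R.from_quat(o["tool_rot"]).as_matrix();print(M.round(3))
```

```text
block [0.552  0.1383 0.04  ] len 0.1703 wid 0.09 y-axis yaw 1.502
slot [0.5524 0.1381 0.04  ] len 0.1539 wid 0.0198 y-axis yaw 1.4997
foot [0.5538 0.1673 0.008 ] len 0.2606 wid 0.1201 y-axis yaw 1.5016
rack [ 0.4793 -0.2951  0.03  ] len 0.1695 wid 0.1305 y-axis yaw 1.4293
blade [ 0.4456 -0.2874  0.07  ] len 0.1397 wid 0.0098 y-axis yaw 1.4256
[[ 0.962  0.271 -0.   ]
 [ 0.271 -0.962  0.   ]
 [ 0.    -0.    -1.   ]]
```

```bash
python3 - <<'E'
from h import *
c=cam("top")
b=np.array([.552,.1383,0]);y=np.array([np.cos(1.5015),np.sin(1.5015),0])
for t in np.arange(1.3,2.0,.1):
    P=[b+y*(.115-r*np.cos(t))+np.array([0,0,.095+r*np.sin(t)]) for r in(.0825,.11,.1375)]
    print(round(t,2),((proj(c,P)-[145,143])*6).round(0).tolist())
E
T='[350,-227,50]'; python3 -m jog '{"dp":[[350,-227,50],[350,-227,50],[350,-227,50],[350,-227,50],[350,-227,50],[350,-227,50],[350,-227,50],[350,-227,50],[350,-227,50],[350,-227,50],[350,-227,50],[350,-227,50]],"delta_rot":[[0,0,-1.153],[0,0,-1.153],[0,0,-1.153],[0,0,-1.153],[0,0,-1.153],[0,0,-1.153],[0,0,-1.153],[0,0,-1.153],[0,0,-1.153],[0,0,-1.153],[0,0,-1.153],[0,0,-1.153]],"gripper":[0,0,0,0,0,0,0,0,0,0,0,0]}'
```

```text
1.3 [[151.0, 100.0], [150.0, 86.0], [149.0, 72.0]]
1.4 [[128.0, 96.0], [118.0, 82.0], [109.0, 66.0]]
1.5 [[105.0, 94.0], [87.0, 78.0], [69.0, 61.0]]
1.6 [[83.0, 91.0], [57.0, 75.0], [30.0, 57.0]]
1.7 [[61.0, 90.0], [27.0, 72.0], [-8.0, 54.0]]
1.8 [[41.0, 88.0], [-1.0, 71.0], [-44.0, 52.0]]
1.9 [[21.0, 88.0], [-27.0, 70.0], [-77.0, 51.0]]
time: 1.55
position: [0.4445, -0.2892, 0.1728]
tool_rot: [0.756, 0.654, -0.0, 0.0]
ft_force: [-0.4, -1.0, 0.3]
grip_width: 0.0437
grip_force: 0.0
```

```bash
cat > w.py <<'E'
import sys
from h import *
def shot(n):
    o=robot.get_obs();im=robot.camera("wrist");cv2.imwrite(f"pics/{n}.png",im[:,:,::-1]);np.savez(f"pics/{n}.npz",p=o["position"],q=o["tool_rot"])
    return o,im
E
python3 - <<'E'
from w import *
o,im=shot("w1");c=cam("wrist",o);print(o["position"].round(4),o["ft_force"])
b=np.array([.4456,-.2874,.07]);y=np.array([np.cos(1.427),np.sin(1.427),0]);x=np.array([y[1],-y[0],0])
P=[b+s*.07*y+t*.005*x for s,t in((1,1),(-1,1),(-1,-1),(1,-1))]
p=proj(c,P);print(p.round(1).tolist())
v=im[:,:,::-1].copy();cv2.polylines(v,[np.round(p).astype(int)],True,(0,0,255),1)
cv2.imwrite("pics/w1o.png",v)
E
```

```text
[ 0.4445 -0.2892  0.1728] [-0.44321158 -1.03290493  0.26304283]
[[325.0, 105.9], [324.2, 266.6], [313.1, 266.6], [312.2, 105.9]]
```

View pics/w1o.png

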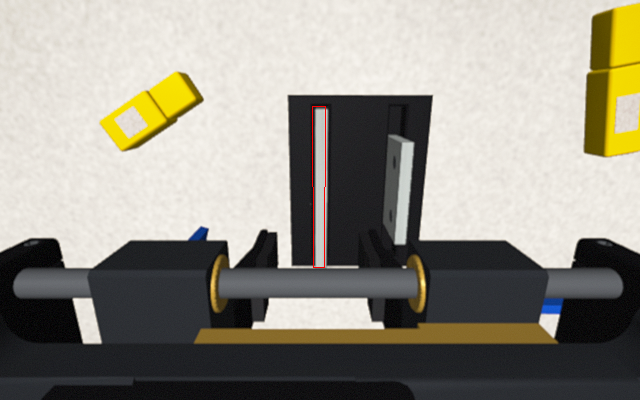

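The projected blade outline falls on the blade at (313–325, 106–267) within a pixel. I'll grasp 20 mm toward the far end, away from the clamp arm.

```bash
python3 -m jog '{"dp":[[-18,1,40],[-18,1,80],[-18,1,115],[-18,1,131],[-18,1,131],[-18,1,131],[-18,1,131],[-18,1,131],[-18,1,131],[-18,1,131],[-18,1,131],[-18,1,131]],"delta_rot":[[0,0,0],[0,0,0],[0,0,0],[0,0,0],[0,0,0],[0,0,0],[0,0,0],[0,0,0],[0,0,0],[0,0,0],[0,0,0],[0,0,0]],"gripper":[0,0,0,0,0,0,-1,-1,-1,-1,-1,-1]}' 60
```

```text
time: 2.8
position: [0.4437, -0.3062, 0.0419]
tool_rot: [0.756, 0.655, 0.0, 0.001]
ft_force: [0.6, 0.6, 2.9]
grip_width: 0.0095
grip_force: 59.9
```

```bash
python3 -m jog '{"dp":[[0,0,-30],[0,0,-70],[0,0,-110],[40,5,-110],[85,9,-110],[130,14,-110],[175,18,-110],[220,23,-110],[265,28,-110],[310,32,-110],[355,37,-110],[400,41,-110]],"delta_rot":[[0,0,0],[0,0,0],[0,0,0],[0,0,-0.01],[0,0,-0.02],[0,0,-0.03],[0,0,-0.04],[0,0,-0.05],[0,0,-0.06],[0,0,-0.07],[0,0,-0.074],[0,0,-0.074]],"gripper":[-1,-1,-1,-1,-1,-1,-1,-1,-1,-1,-1,-1]}' 60
python3 - <<'E'
from w import *
o=robot.get_obs();M=R.from_quat(o["tool_rot"]).as_matrix();print(o["position"],M.round(4).tolist(),o["ft_force"])
E
```

```text
time: 4.0
position: [0.5394, 0.0859, 0.15]
tool_rot: [0.731, 0.682, -0.002, -0.001]
ft_force: [0.4, -0.2, -6.7]
grip_width: 0.0097
grip_force: 59.9
[0.5394129  0.08592473 0.14996597] [[0.0684, 0.9976, -0.0041], [0.9977, -0.0684, -0.0003], [-0.0006, -0.0041, -1.0]] [ 0.38492954 -0.21565994 -6.73013076]
```

```bash
python3 -m jog '{"dp":[[20,4,0],[36,7,0],[36,7,0],[36,7,0]],"delta_rot":[[0,0,0],[0,0,0],[0,0,0],[0,0,0]],"gripper":[-1,-1,-1,-1]}' 60
python3 - <<'E'
from w import *
o,im=shot("w2");c=cam("wrist",o);M=R.from_quat(o["tool_rot"]).as_matrix();print(o["position"],M.round(4).tolist())
b=np.array([.552,.1383,0]);y=np.array([np.cos(1.5015),np.sin(1.5015),0]);x=np.array([y[1],-y[0],0])
Q=lambda o_,y_,x_,L,W,z,dz=0:[o_+s*L*y_+t*W*x_+np.array([0,0,z]) for s,t in((1,1),(-1,1),(-1,-1),(1,-1))]
v=cv2.resize(im[:,:,::-1],(800,500))
ty,tx=M[:,0],M[:,1]
bl=o["position"]+.0189*ty;bl=np.array([bl[0],bl[1],0])
for P,col in((Q(b,y,x,.085,.045,.04),(0,255,0)),(Q(b,y,x,.077,.0105,.04),(0,0,255)),(Q(bl,ty,tx,.07,.005,o["position"][2]+.028),(255,0,0))):
    p=proj(c,P);print(p.round(1).tolist());cv2.polylines(v,[np.round(p*1.25).astype(int)],True,col,1)
cv2.imwrite("pics/w2o.png",v)
E
```

```text
time: 4.4
position: [0.5493, 0.1189, 0.1506]
tool_rot: [0.731, 0.683, -0.001, -0.001]
ft_force: [-0.9, -0.8, -6.9]
grip_width: 0.0097
grip_force: 59.9
[0.54926004 0.11894696 0.15058743] [[0.0683, 0.9977, -0.0029], [0.9977, -0.0683, -0.001], [-0.0012, -0.0028, -1.0]]
[[377.7, 62.4], [368.3, 260.0], [270.9, 259.9], [262.2, 62.4]]
[[333.3, 73.3], [331.0, 252.1], [308.1, 252.1], [306.6, 73.3]]
[[330.7, 64.8], [327.8, 362.6], [308.0, 362.7], [304.7, 64.8]]
```

View pics/w2o.png

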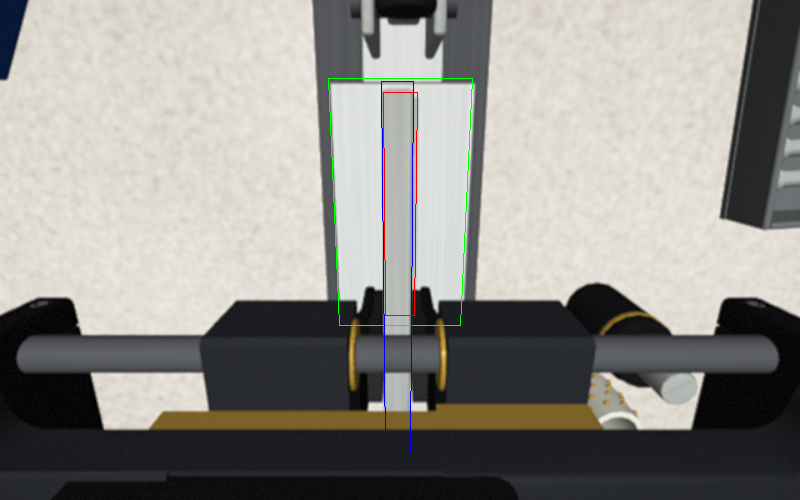

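The wrist view shows the block edges at 331–473 across, matching the green outline. The block's far edge at v≈83 and the blade's end at v≈88 are both a little below my predictions. I'll measure that along-slot offset from intensity profiles.

Run:
```python
from w import *
im=cv2.imread("pics/w2.png",0).astype(int)
for n,a,b in(("blade",313,324),("blkL",275,290),("blkR",345,365)):
    print(n,[(v,int(im[v,a:b].mean())) for v in range(56,84)])
for v in(80,120,160,200,215):print(v,im[v,255:385].tolist())
c=(lambda d:cam("wrist",{"position":d["p"],"tool_rot":d["q"]}))(np.load("pics/w2.npz"))
```

```text
blade [(56, 221), (57, 221), (58, 221), (59, 221), (60, 221), (61, 221), (62, 222), (63, 223), (64, 208), (65, 167), (66, 154), (67, 191), (68, 221), (69, 222), (70, 209), (71, 188), (72, 179), (73, 179), (74, 180), (75, 180), (76, 180), (77, 180), (78, 180), (79, 180), (80, 180), (81, 180), (82, 180), (83, 180)]
blkL [(56, 87), (57, 87), (58, 87), (59, 87), (60, 87), (61, 87), (62, 87), (63, 86), (64, 83), (65, 91), (66, 139), (67, 198), (68, 224), (69, 224), (70, 223), (71, 222), (72, 223), (73, 223), (74, 223), (75, 223), (76, 223), (77, 223), (78, 223), (79, 223), (80, 223), (81, 223), (82, 223), (83, 223)]
blkR [(56, 144), (57, 144), (58, 144), (59, 143), (60, 143), (61, 143), (62, 143), (63, 142), (64, 133), (65, 120), (66, 141), (67, 192), (68, 222), (69, 223), (70, 221), (71, 221), (72, 221), (73, 221), (74, 221), (75, 221), (76, 222), (77, 221), (78, 222), (79, 222), (80, 221), (81, 222), (82, 221), (83, 221)]
80 [87, 84, 87, 87, 86, 86, 86, 86, 85, 132, 205, 226, 222, 223, 220, 219, 219, 219, 221, 224, 227, 226, 224, 223, 224, 222, 221, 221, 222, 223, 222, 222, 224, 226, 22
[... 2328 characters left out ...]
225, 213, 142, 85, 81, 81, 83, 85, 85, 81, 92, 150, 210, 225]
215 [223, 223, 223, 226, 224, 174, 110, 82, 83, 85, 86, 85, 83, 81, 96, 157, 214, 226, 222, 219, 219, 223, 221, 221, 220, 218, 221, 221, 221, 223, 221, 221, 221, 221, 220, 221, 224, 225, 224, 223, 222, 220, 221, 224, 223, 223, 222, 220, 220, 224, 216, 163, 161, 186, 189, 187, 185, 183, 184, 183, 186, 186, 187, 186, 186, 184, 184, 184, 184, 186, 191, 190, 173, 148, 145, 174, 186, 189, 210, 221, 221, 220, 219, 219, 219, 221, 221, 222, 222, 220, 219, 222, 223, 218, 217, 220, 222, 223, 224, 223, 219, 218, 218, 216, 218, 218, 219, 218, 217, 218, 219, 218, 218, 220, 219, 222, 214, 152, 97, 77, 83, 83, 85, 84, 84, 89, 138, 205, 225, 226]
```

Run:
```python
from w import *
im=robot.camera("side")[:,:,::-1];c=cam("side");o=robot.get_obs();M=R.from_quat(o["tool_rot"]).as_matrix()
bl=o["position"]+.0189*M[:,0]
P=[bl+s*.07*M[:,0]-.005*M[:,1]+np.array([0,0,h]) for s,h in((1,.028),(-1,.028),(-1,-.032),(1,-.032))]
p=proj(c,P);print(p.round(1).tolist())
u0,v0=np.maximum(p.mean(0).astype(int)-[65,50],0)
s=6;v=cv2.resize(im[v0:v0+100,u0:u0+130],None,fx=s,fy=s,interpolation=cv2.INTER_CUBIC)
cv2.polylines(v,[np.round((p-[u0,v0]+.5)*s).astype(int)],True,(0,0,255),1)
print(u0,v0);cv2.imwrite("pics/s2.png",v)
```

```text
[[209.8, 235.0], [260.8, 203.6], [263.5, 218.7], [215.4, 249.4]]
172 176
```

View pics/s2.png

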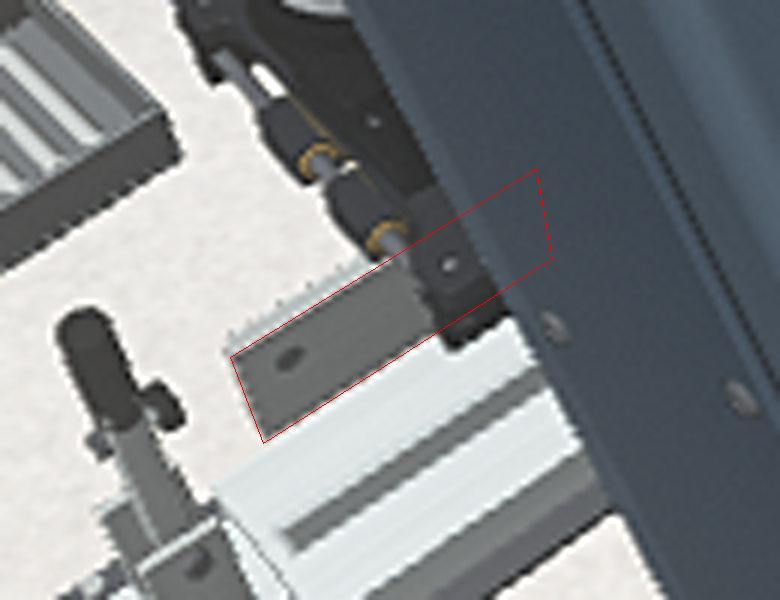

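The side view shows the blade level in the grip, exactly on its predicted outline. The wrist view puts the slot about 2.6 mm toward tool +y. I'll shift by that, lower to just above the mouth and look again.

```bash
python3 -m jog '{"dp":[[0.5,2.5,20],[0.5,2.5,45],[0.5,2.5,62],[0.5,2.5,70],[0.5,2.5,70],[0.5,2.5,70],[0.5,2.5,70]],"delta_rot":[[0,0,0],[0,0,0],[0,0,0],[0,0,0],[0,0,0],[0,0,0],[0,0,0]],"gripper":[-1,-1,-1,-1,-1,-1,-1]}' 60
python3 - <<'E'
from w import *
o,im=shot("w3");M=R.from_quat(o["tool_rot"]).as_matrix();print(o["position"],o["ft_force"],M[:,2])
c=cam("wrist",o)
for h in(.028,-.04):
    print("tool plane y=0 u at blade top/mouth:",proj(c,[o["position"]+s*M[:,0]+np.array([0,0,h]) for s in(.03,.088)]).round(1).tolist())
v=cv2.resize(im[:200,220:420,::-1],None,fx=3,fy=3,interpolation=cv2.INTER_CUBIC);cv2.imwrite("pics/w3z.png",v)
side=robot.camera("side")[:,:,::-1];cv2.imwrite("pics/s3.png",cv2.resize(side[175:275,172:302],None,fx=6,fy=6,interpolation=cv2.INTER_CUBIC))
E
```

```text
time: 5.2
position: [0.5539, 0.1195, 0.0827]
tool_rot: [0.731, 0.682, 0.001, 0.001]
ft_force: [0.5, -0.3, -6.0]
grip_width: 0.0097
grip_force: 59.9
[0.55394205 0.11954845 0.08266419] [ 0.49267555 -0.25940918 -5.95491079] [ 2.47502803e-03  1.57660119e-05 -9.99996937e-01]
tool plane y=0 u at blade top/mouth: [[318.1, 209.9], [318.1, 67.2]]
tool plane y=0 u at blade top/mouth: [[317.7, 175.8], [317.6, 79.0]]
```

View pics/w3z.png

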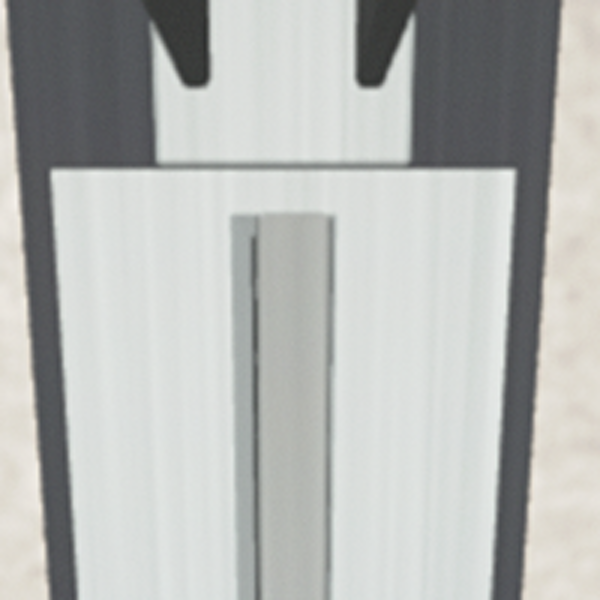

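View pics/s3.png

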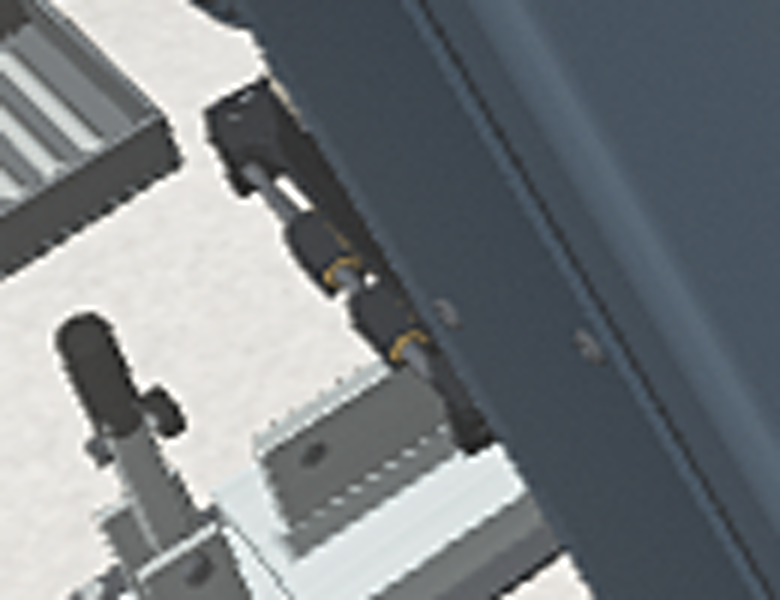

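The slot mouth spans u≈297.5–331.5 (centre 314.5) and the blade is centred at 318.3. So the tool must go back about 1.8 mm in tool −y, plus about 1 mm in −x. I'll hold there to settle, then re-measure.

```bash
python3 -m jog '{"dp":[[-1,-1.8,0],[-1,-1.8,0],[-1,-1.8,0],[-1,-1.8,0]],"delta_rot":[[0,0,0],[0,0,0],[0,0,0],[0,0,0]],"gripper":[-1,-1,-1,-1]}' 60
python3 - <<'E'
from w import *
for k in range(3):
    o,im=shot("w4");M=R.from_quat(o["tool_rot"]).as_matrix();print(o["position"],M[:,2].round(4))
    c=cam("wrist",o);g=cv2.cvtColor(im,cv2.COLOR_RGB2GRAY).astype(int)
    print(proj(c,[o["position"]+.05*M[:,0]+np.array([0,0,h]) for h in(.028,-.04)]).round(1).tolist())
for v in(80,110,150):
    r=g[v,225:405];print(v,"block edges",[225+int(i) for i in np.flatnonzero(abs(np.diff(r))>35)],g[v,292:337].tolist())
E
```

```text
time: 5.7
position: [0.5511, 0.119, 0.0816]
tool_rot: [0.731, 0.682, 0.0, 0.0]
ft_force: [0.7, 0.3, -7.2]
grip_width: 0.0097
grip_force: 59.9
[0.55110019 0.11898445 0.08164697] [ 3.e-04  0.e+00 -1.e+00]
[[318.0, 164.5], [317.8, 144.2]]
[0.55109264 0.118981   0.08160923] [ 2.e-04  0.e+00 -1.e+00]
[[318.0, 164.5], [317.8, 144.2]]
[0.55109581 0.11896587 0.08155016] [ 1.e-04  0.e+00 -1.e+00]
[[318.0, 164.5], [317.8, 144.2]]
80 block edges [230, 231, 241, 242, 395, 396] [223, 225, 225, 223, 220, 219, 220, 223, 223, 207, 182, 170, 164, 143, 159, 178, 180, 178, 181, 181, 181, 181, 180, 179, 179, 177, 177, 177, 176, 177, 181, 181, 181, 182, 184, 186, 177, 155, 134, 163, 177, 181, 181, 180, 183]
110 block edges [232, 233, 243, 244, 393, 394, 403] [222, 224, 225, 224, 222, 222, 218, 219, 223, 223, 190, 173, 164, 134, 153, 178, 183, 178, 180, 182, 181, 182, 180, 180, 181, 178, 179, 177, 177, 181, 180, 181, 184, 185, 186, 185, 171, 147, 144, 168, 181, 181, 184, 183, 196]
150 block edges [235, 236, 246, 247, 390, 391, 400, 401] [220, 222, 223, 223, 224, 222, 218, 219, 221, 223, 204, 181, 167, 150, 157, 176, 183, 182, 182, 181, 181, 180, 181, 182, 183, 180, 182, 177, 181, 181, 181, 182, 184, 185, 189, 185, 162, 141, 167, 181, 182, 183, 183, 189, 213]
```

```bash
python3 -m jog '{"dp":[[0,0.7,0],[0,0.7,0],[0,0.7,5],[0,0.7,9],[0,0.7,12],[0,0.7,15],[0,0.7,18],[0,0.7,20],[0,0.7,20]],"delta_rot":[[0,0,0],[0,0,0],[0,0,0],[0,0,0],[0,0,0],[0,0,0],[0,0,0],[0,0,0],[0,0,0]],"gripper":[-1,-1,-1,-1,-1,-1,-1,-1,-1]}' 60
```

```text
time: 6.75
position: [0.5515, 0.1189, 0.0612]
tool_rot: [0.731, 0.682, -0.0, -0.0]
ft_force: [-0.2, -0.0, -7.2]
grip_width: 0.0095
grip_force: 59.9
```

```bash
python3 -m jog '{"dp":[[0,0,3],[0,0,6],[0,0,9],[0,0,11],[0,0,12],[0,0,13],[0,0,14],[0,0,14.5],[0,0,14.5]],"delta_rot":[[0,0,0],[0,0,0],[0,0,0],[0,0,0],[0,0,0],[0,0,0],[0,0,0],[0,0,0],[0,0,0]],"gripper":[-1,-1,-1,-1,-1,-1,-1,-1,-1]}' 60
```

```text
time: 7.65
position: [0.5518, 0.1189, 0.0471]
tool_rot: [0.731, 0.682, 0.0, 0.0]
ft_force: [-0.6, -0.0, -7.5]
grip_width: 0.0095
grip_force: 59.9
```

```bash
python3 -m jog '{"dp":[[0,0,0.5],[0,0,1],[0,0,1.5],[0,0,1.5]],"delta_rot":[[0,0,0],[0,0,0],[0,0,0],[0,0,0]],"gripper":[-1,-1,-1,-1]}' 60
```

```text
time: 8.05
position: [0.5519, 0.1188, 0.0469]
tool_rot: [0.731, 0.682, 0.0, 0.0]
ft_force: [-1.9, -0.6, 3.8]
grip_width: 0.0096
grip_force: 59.9
```

The force change from −7.5 to +3.8 N at TCP z=0.047 means the blade is on the floor of the slot. I'll release, rise and locate the arm.

```bash
python3 -m jog '{"dp":[[0,0,0],[0,0,0],[0,0,0],[0,0,-20],[0,0,-60],[0,0,-110],[0,0,-160],[0,0,-210],[0,0,-230],[0,0,-230],[0,0,-230]],"delta_rot":[[0,0,0],[0,0,0],[0,0,0],[0,0,0],[0,0,0],[0,0,0],[0,0,0],[0,0,0],[0,0,0],[0,0,0],[0,0,0]],"gripper":[0.3,0.3,0.3,0.3,0.3,0.3,0.3,0.3,0.3,0.3,0.3]}'
python3 - <<'E'
from w import *
o,im=shot("w5");M=R.from_quat(o["tool_rot"]).as_matrix();print(o["position"],o["grip_width"],M.round(3).tolist())
b=np.array([.552,.1383,0]);y=np.array([np.cos(1.5015),np.sin(1.5015),0])
cs=cam("side");cw=cam("wrist",o)
for t in np.arange(1.4,1.8,.1):
    P=[b+y*(.115-r*np.cos(t))+np.array([0,0,.095+r*np.sin(t)]) for r in(.0825,.11,.1375)]
    print(round(t,2),((proj(cs,P)-[172,175])*6).round(0).tolist(),proj(cw,P).round(0).tolist())
s=cv2.resize(robot.camera("side")[140:275,160:310,::-1],(450,405))
cv2.imwrite("pics/ws5.png",np.hstack([cv2.resize(s,(444,400)),im[:,150:500,::-1]]))
E
```

```text
time: 9.15
position: [0.5514, 0.1189, 0.2753]
tool_rot: [0.731, 0.682, -0.0, -0.0]
ft_force: [-0.5, 0.1, -0.9]
grip_width: 0.0566
grip_force: 0.0
[0.55135016 0.11890101 0.27525553] 0.05658958863754609 [[0.069, 0.998, -0.0], [0.998, -0.069, 0.0], [0.0, -0.0, -1.0]]
1.4 [[144.0, 401.0], [137.0, 352.0], [130.0, 301.0]] [[317.0, 37.0], [317.0, 37.0], [317.0, 37.0]]
1.5 [[124.0, 411.0], [110.0, 366.0], [94.0, 319.0]] [[317.0, 25.0], [317.0, 18.0], [317.0, 10.0]]
1.6 [[104.0, 423.0], [82.0, 383.0], [59.0, 339.0]] [[317.0, 12.0], [317.0, -1.0], [317.0, -18.0]]
1.7 [[84.0, 437.0], [55.0, 401.0], [24.0, 362.0]] [[317.0, -1.0], [317.0, -20.0], [316.0, -46.0]]
1.8 [[65.0, 451.0], [29.0, 420.0], [-10.0, 388.0]] [[317.0, -13.0], [317.0, -39.0], [316.0, -73.0]]
```

View pics/ws5.png

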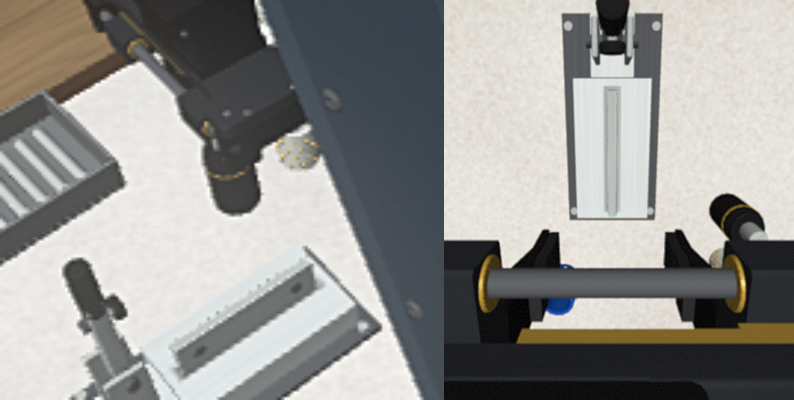

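The blade sits in the slot, seen at (175–310, 270–370) in the side crop, and the arm is upright at θ≈1.54. I'll straddle the sleeve with the fingers.

```bash
python3 -m jog '{"dp":[[40,0.5,0],[85,0.5,0],[120,0.5,0],[131,0.5,0],[131,0.5,25],[131,0.5,55],[131,0.5,80],[131,0.5,89],[131,0.5,89],[131,0.5,89]],"delta_rot":[[0,0,0],[0,0,0],[0,0,0],[0,0,0],[0,0,0],[0,0,0],[0,0,0],[0,0,0],[0,0,0],[0,0,0]],"gripper":[0.3,0.3,0.3,0.3,0.3,0.3,0.3,0.3,0.3,0.3]}'
python3 -m jog '{"dp":[[0,0,0],[0,0,0],[0,0,0],[0,0,0],[0,0,0],[0,0,0]],"delta_rot":[[0,0,0],[0,0,0],[0,0,0],[0,0,0],[0,0,0],[0,0,0]],"gripper":[-1,-1,-1,-1,-1,-1]}' 20
```

```text
time: 10.25
position: [0.5619, 0.2492, 0.1869]
tool_rot: [0.731, 0.682, 0.0, 0.0]
ft_force: [0.1, 0.3, 0.3]
grip_width: 0.0565
grip_force: 0.0
time: 10.85
position: [0.561, 0.2496, 0.1868]
tool_rot: [0.731, 0.682, -0.0, -0.0]
ft_force: [-0.8, 0.5, 1.7]
grip_width: 0.0198
grip_force: 20.0
```

```bash
python3 -m jog '{"dp":[[-7,0,0.3],[-16,0,1.6],[-32,0,5.7],[-47.4,0,12.1],[-61.6,0,20.7],[-74.3,0,31.4],[-85.4,0,43.8],[-94.4,0,57.8],[-101.3,0,72.9],[-104.5,0,83.5],[-106.8,0,94.4],[-106.8,0,94.4]],"delta_rot":[[0,0,0],[0,0,0],[0,0,0],[0,0,0],[0,0,0],[0,0,0],[0,0,0],[0,0,0],[0,0,0],[0,0,0],[0,0,0],[0,0,0]],"gripper":[-1,-1,-1,-1,-1,-1,-1,-1,-1,-1,-1,-1]}' 20
```

```text
time: 12.05
position: [0.5534, 0.1405, 0.0905]
tool_rot: [0.731, 0.682, -0.002, 0.0]
ft_force: [-1.1, -7.3, -0.1]
grip_width: 0.0196
grip_force: 20.0
```

```bash
python3 -m jog '{"dp":[[-0.3,0,4],[-0.6,0,8],[-1,0,11],[-1,0,13],[-1,0,14.5],[-1,0,15],[-1,0,15]],"delta_rot":[[0,0,0],[0,0,0],[0,0,0],[0,0,0],[0,0,0],[0,0,0],[0,0,0]],"gripper":[-1,-1,-1,-1,-1,-1,-1]}' 20
```

```text
time: 12.75
position: [0.5534, 0.1399, 0.0766]
tool_rot: [0.731, 0.683, -0.002, 0.001]
ft_force: [-1.1, -6.8, -1.7]
grip_width: 0.0194
grip_force: 20.0
```

```bash
python3 -m jog '{"dp":[[0,0,1],[0,0,2],[0,0,2],[0,0,2]],"delta_rot":[[0,0,0],[0,0,0],[0,0,0],[0,0,0]],"gripper":[-1,-1,-1,-1]}' 20
```

```text
time: 13.15
position: [0.5534, 0.14, 0.0746]
tool_rot: [0.731, 0.683, -0.002, 0.001]
ft_force: [-0.6, -7.5, -0.0]
grip_width: 0.019
grip_force: 20.0
```

```bash
python3 -m jog '{"dp":[[0,0,0],[0,0,0],[0,0,0],[0,0,0],[0,0,-20],[0,0,-60],[0,0,-110],[0,0,-150],[-50,0,-170],[-100,0,-170],[-100,0,-170],[-100,0,-170]],"delta_rot":[[0,0,0],[0,0,0],[0,0,0],[0,0,0],[0,0,0],[0,0,0],[0,0,0],[0,0,0],[0,0,0],[0,0,0],[0,0,0],[0,0,0]],"gripper":[0.4,0.4,0.4,0.4,0.4,0.4,0.4,0.4,0.4,0.4,0.4,0.4]}'
python3 - <<'E'
from w import *
cs=cam("side");im=robot.camera("side")[:,:,::-1]
b=np.array([.552,.1383,0]);y=np.array([np.cos(1.5015),np.sin(1.5015),0])
v=cv2.resize(im[170:290,160:310],None,fx=5,fy=5,interpolation=cv2.INTER_CUBIC)
for t,col in((0,(0,0,255)),(.1,(0,255,0)),(-.1,(255,0,0))):
    P=[b+y*(.115-r*np.cos(t))+np.array([0,0,.095+r*np.sin(t)]) for r in(0,.135)]
    q=np.round((proj(cs,P)-[160,170]+.5)*5).astype(int);cv2.line(v,tuple(map(int,q[0])),tuple(map(int,q[1])),col,1)
cv2.imwrite("pics/s6.png",v)
E
```

```text
time: 14.35
position: [0.5468, 0.0413, 0.2453]
tool_rot: [0.732, 0.681, 0.0, -0.0]
ft_force: [0.2, 0.4, -0.2]
grip_width: 0.0609
grip_force: 0.0
```

View pics/s6.png

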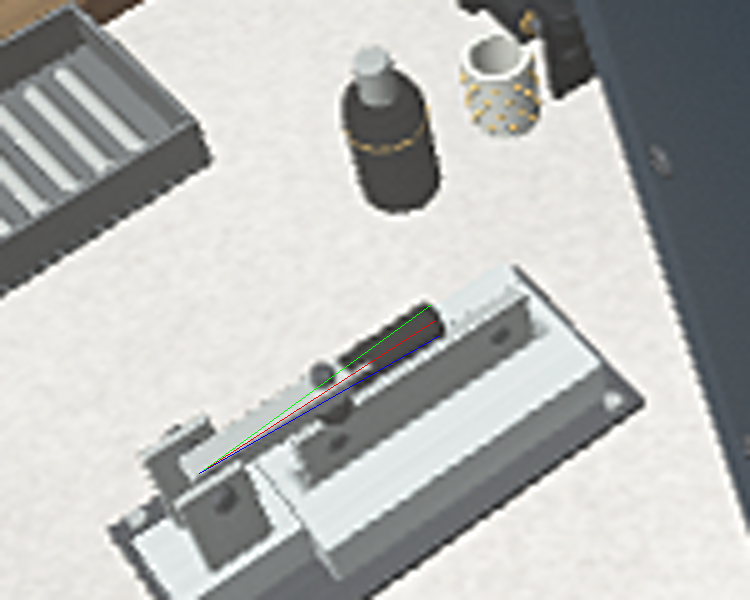

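The arm lies level over the blade, close to the red θ=0 line. To be sure it rests on the blade, I'll touch the sleeve lightly from above with shut fingers. The contact height also gives the angle.

```bash
python3 -m jog '{"dp":[[50,0,0],[100,0,0],[100,0,0],[100,0,40],[100,0,80],[100,0,110],[100,0,125],[100,0,131],[100,0,131],[100,0,131]],"delta_rot":[[0,0,0],[0,0,0],[0,0,0],[0,0,0],[0,0,0],[0,0,0],[0,0,0],[0,0,0],[0,0,0],[0,0,0]],"gripper":[-1,-1,-1,-1,-1,-1,-1,-1,-1,-1]}' 20
python3 -m jog '{"dp":[[0,0,2],[0,0,4],[0,0,6],[0,0,8],[0,0,8]],"delta_rot":[[0,0,0],[0,0,0],[0,0,0],[0,0,0],[0,0,0]],"gripper":[-1,-1,-1,-1,-1]}'
```

```text
time: 15.4
position: [0.5544, 0.1424, 0.1148]
tool_rot: [0.731, 0.683, 0.001, 0.0]
ft_force: [0.1, 0.2, 0.3]
grip_width: 0.0009
grip_force: 0.0
time: 15.9
position: [0.5536, 0.1419, 0.106]
tool_rot: [0.731, 0.682, -0.0, -0.0]
ft_force: [0.0, 0.9, 0.3]
grip_width: 0.0006
grip_force: 0.0
```

```bash
python3 -m jog '{"dp":[[0,0,0.7],[0,0,1.4],[0,0,2],[0,0,2]],"delta_rot":[[0,0,0],[0,0,0],[0,0,0],[0,0,0]],"gripper":[-1,-1,-1,-1]}'
```

```text
time: 16.3
position: [0.5539, 0.142, 0.1052]
tool_rot: [0.731, 0.682, 0.0, 0.0]
ft_force: [-2.4, -1.2, 6.7]
grip_width: 0.0003
grip_force: 3.3
```

Contact is at z=0.105, as expected for θ=0 (sleeve top 105 mm), so the clamp rests on the blade. I'll retract and hand in.

```bash
python3 -m jog '{"dp":[[0,0,-10],[0,0,-50],[0,0,-100],[0,0,-130],[0,0,-130],[0,0,-130]],"delta_rot":[[0,0,0],[0,0,0],[0,0,0],[0,0,0],[0,0,0],[0,0,0]],"gripper":[-1,-1,-1,-1,-1,-1]}' && python3 -c "
from rig import robot
print(robot.hand_in())"
```

```text
time: 16.9
position: [0.5539, 0.142, 0.235]
tool_rot: [0.731, 0.682, 0.001, 0.001]
ft_force: [-0.4, 0.5, -1.1]
grip_width: 0.0002
grip_force: 0.0
the job is handed in; nothing more can be done
None
```

I handed the job in at about 17 s, with no verdict returned: by my measurements the long blade is fully seated in the slot and the clamp arm is level on its top edge, and I never moved to touch the short blade or the bystanders.

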